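Gauge a book block, then hold the light box shutter half open

ROBOT

A 7-joint arm with a two-finger parallel gripper is mounted at the origin on the work surface. World frame = base frame: x ahead of the robot, y to its left, z up, the work surface at z = 0. Lengths are in m, angles in rad, forces in N, time in s.
With the tool pointing down it reaches from about 0.425 to 0.925 m from the base axis. Payload 6.8 kg.
Tool frame: the origin (TCP) lies midway between the tips of the shut fingers; the grasp point (between the pads) lies r.grip_point_offset behind it (r.grip_point_offset is the distance from the TCP to the grasp point, in m); z points along the fingers, y is the direction in which the jaws open and shut (so a half turn about z gives the same grasp; the last joint's range is limited). The gripper opens to 85 mm and grips with 20 to 120 N. Pads are 22 mm wide; open, the fingers measure 114 mm over their backs; the gripper's body (76 mm by 85 mm) begins 54 mm behind the grasp point. The pads swing forward as they close: fully open they stand 13 mm farther back than shut.
Start: joints at [-1.403, 0.477, 0.022, 1.555, -0.011, 1.109, -0.083], TCP at [0.184, 0.65, 0.231] pointing down, gripper open.
Joint ranges: [-2.96, 2.96], [-0.34, 2.1], [-1.41, 1.46], [0.24, 2.44], [-1.37, 4.51], [0.17, 1.92], [-2.96, 2.96]. Speed limits (rad/s): [2.39, 2.39, 3.14, 3.14, 3.14, 3.14, 3.14].

INTERFACE

Orientations are given as a rotation vector (axis times angle).
In Python, from bench import r gives the robot as it stands. The module is installed in compiled form; this text tells all that it offers.
- The arm moves only by the tool play_rows, never from a script. Its argument "deltas" is a list of rows, each a list of 3 entries, a list of its own where there are three numbers: the finger opening in mm, from 0 to 85.4, then the shift along the tool's x, y, z in mm, then the turn, a rotation vector about the tool's x, y, z in rad. A call has 1 to 8 rows; each row is the pose to reach, as a shift and turn from the pose measured when the call began, along the tool's axes at that moment; what a row does not reach only later rows make up. A row lasts 1/8 s, in which the tool goes at most 62.5 mm and 10.7 degrees, less where a joint would pass 70% of its speed; a pose out of reach is approached as far as the arm can. A call with a gripper value outside its range is refused whole. The fingers move at their own pace and stop on an object; "squeeze" is the grip in N (left out, the last holds). Time passes only in rows, so rows that repeat a pose let the fingers close. It gives the time, the measured TCP pose, the force and the opening at its end, in the units of the state.
- r.get_obs(): the state, without advancing time (a new reading comes with each control period).
- r.grab_frame(name): name is "scene" or "top" or "wrist"; returns (picture, depth): 384x512x3 uint8, red, green, blue; 384x512 float32, m along the optical axis (not along the pixel's ray), 0 where there is no reading.
- r.camera_model(name): a dict with "mtx" (3x3 intrinsics, pixels), "rvec" (rotation vector, rad) and "tvec" (3), from world to camera coordinates, as OpenCV has them; the wrist camera has in their place "T_tool_cam" (4x4, takes a point from camera to tool coordinates, whose origin is the TCP and whose axes are the flange's). Camera axes: x right, y down, z forward; pixel columns grow to the right and rows downward; lengths in m; the calibration is good to about 2 mm. A picture is of the moment at which its call begins: read the wrist's pose just before it. camera_model takes no time and is no camera call.
- r.hand_in(): hands the job in, once; it reports no verdict.
The state is a dict: "clock": time; "joints": joint angles; "qvel": joint speeds; "tau": joint torques, N m; "tcp_pos": TCP position; "orientation": TCP orientation; "contact_force": force on the tool from outside, world axes, zero at the start; "moment": the same for the moment, N m; "grip_width": finger opening in m.
Only numpy, scipy, OpenCV 4.12 (cv2) and the standard library are available. Lean on these libraries where they do the work, as an engineer would, in place of code of your own. Each camera call takes 0.05 s, during which the arm holds its last target. There are 200 camera calls.

TASK

Get the trimmed book block ready for its inspection photograph: slide the gauge's jaw gently along until the block sits against the far stop and the jaw's sprung tip is pushed at least half-way in, and leave the jaw there. Then slide the light box's spring-loaded shutter half-way open, so that the line at its handle meets the tick marks on the guide rails, and hold it there for the exposure: it springs shut if let go, so finish while still holding it. Leave the other things on the bench where they are.

Things in the scene. Friction and masses are not known exactly. Their poses are not given: they have to be found in the camera images.
- gauge: Block gauge, fixed to the bench: dark steel bed 300 x 150 mm, 14 mm thick. Origin: centre of its underside. Its x axis runs along the slot from the jaw to the far stop (the closing direction), z up. The far stop is an upright steel plate 90 mm wide, its top 48 mm above the bench, with its face at x = +100 mm in this frame.
- block_mid (a point): Centre of the loose book block, 105 (along the gauge) x 140 x 24 mm, about 180 g, lying flat on the bed between jaw and stop, with a gap of 2 to 12 mm to the stop at the start. Its axes are parallel to the gauge's within 0.05 rad. Against the stop its centre is at x = +47.5 mm in the gauge's frame. It must not be squeezed with more than 20 N.
- jaw_grip (a point): Point on the axis of the jaw's upright grip post, 20 mm below its top. The aluminium post is 22 mm (gauge's x) x 16 mm (gauge's y); it stands on the jaw's 56 mm wide block (top 44.5 mm above the bench) and ends 89.5 mm above the bench. Axes parallel to the gauge's. It lies at x = -115 mm + joint jaw, y = 0 in the gauge's frame.
- jaw (a joint): Travel of the sliding jaw in m, 0 (fully back) to 0.100, growing towards the stop; starts at 0 to 0.04. It has 7 N of friction and stays where it is left. With the block against the stop the tip first touches it at 0.082, is half pressed in at 0.087 and fully in at 0.092.
- tip (a joint): How far the sprung tip is pushed into the jaw, in m: 0 free, 0.010 fully in (spring 0.5 N per mm, so 5 N when fully in). The tip is a brass button 20 mm in diameter on a steel pin on the jaw's front, 28 mm ahead of the jaw's centre when free; centre 28 mm above the bench. Pushing the block along the bed takes 0.8 to 1.4 N.
- lightbox: Light box, fixed to the bench: grey box 130 (x) x 190 (y) x 50 mm. Origin: centre of its underside. The shutter on its top slides open along its +y axis. Two aluminium guide rails run along y at x = +-46 mm, tops 58 mm above the bench, each with a dark tick mark at y = +10 mm.
- shutter_grip (a point): Point on the axis of the shutter's black handle post, 19 mm below the post's top. The post is 16 mm (box's x) x 22 mm (box's y); it stands on the 78 x 76 mm steel shutter plate (top 56 mm above the bench) and ends 97.5 mm above the bench. When shut it is at x = 0, y = -20 mm in the box's frame. Axes parallel to the light box's. A thin dark line crosses the plate at the post's centre.
- shutter (a joint): Opening of the shutter in m: 0 shut, 0.060 fully open, half open at 0.030 (its line is then level with the tick marks). A spring pulls it shut with 3.9 N when shut, 7.8 N half open, 11.7 N fully open.
- mug_mid (a point): White mug, 78 mm in diameter, 85 mm high, its handle at its +y side; point on its axis 42 mm up. Leave it alone.
- tub_mid (a point): White lidded glue tub, 110 mm in diameter, 125 mm high; point on its axis half-way up. Leave it alone.
- spool_mid (a point): Thread cone, 42 mm in diameter at the foot, 60 mm high; point on its axis half-way up. Leave it alone.
- folder_mid (a point): Flat ivory bone folder, about 120 x 22 x 6 mm; its middle, its length along x. Leave it alone.
- cutter_mid (a point): Black utility cutter, 130 x 20 x 14 mm with a short blade; its middle, its length along x. Leave it alone.
- notebook_mid (a point): Closed dark notebook, 150 x 110 x 18 mm; its centre. Leave it alone.
Mind the look-alikes: they are no part of the job. There is more than one size of the lightbox; the one meant has the size given above. Leave any yellow look-alike of the part that bears block_mid alone.

How it is judged:
By the outcome, as a careful person would: the job done as asked, in the order asked, and still so for the second after the job is handed in, while the arm keeps its last pose, push and grip.
It also fails if it takes over 58 s, if anything falls off the work surface, if the arm or the gripper's body presses on something with over 40 N, if the wrist force passes 120 N, or if a joint passes its speed limit or range.

## Working session

There is one attempt and no reset: what is moved stays moved. The work goes in short steps, Python scripts to look and compute and a tool call to move; the robot and the scene stay as the last step left them, time stands still between calls to the robot, and variables do not carry over. Pictures are saved under pics/ and viewed, about 8 in all and at most 12, crops included, and the job is handed in when it is done.

Besides the shell and the picture viewer there is one more tool, called after "Request:" as name([rows], argument=value, ...), one row to a line, values as JSON. play_rows: Moves the arm, as the interface text tells. Its arguments: {"type":"object","properties":{"deltas":{"type":"array"},"squeeze":{"type":"number"}},"required":["deltas"]}

```bash
mkdir -p pics; cat > h.py <<'E'
import numpy as np, cv2
from bench import r
def save(n,img): cv2.imwrite(f'pics/{n}.png',cv2.cvtColor(img,cv2.COLOR_RGB2BGR))
def cam(name):
    m=r.camera_model(name)
    K=np.array(m['mtx'],float)
    if name=='wrist':
        o=r.get_obs();T=np.eye(4);T[:3,:3]=cv2.Rodrigues(np.array(o['orientation'],float))[0];T[:3,3]=o['tcp_pos']
        W=T@np.array(m['T_tool_cam']);return K,W[:3,:3],W[:3,3]
    R=cv2.Rodrigues(np.array(m['rvec'],float))[0];return K,R.T,-R.T@np.array(m['tvec'],float).ravel()
def ray(c,uv,z):
    K,R,t=c;uv=np.atleast_2d(uv).astype(float)
    d=np.c_[uv,np.ones(len(uv))]@np.linalg.inv(K).T@R.T
    return t+d*((z-t[2])/d[:,2])[:,None]
def pts(c,depth):
    K,R,t=c;h,w=depth.shape;u,v=np.meshgrid(np.arange(w),np.arange(h))
    p=np.stack([u,v,np.ones_like(u)],-1)@np.linalg.inv(K).T*depth[...,None]
    return p@R.T+t
E
python3 - <<'E'
from h import *
o=r.get_obs();print(o,r.grip_point_offset)
for n in('top','scene'):
    c=cam(n);i,d=r.grab_frame(n);save(n,i);np.savez(n,i=i,d=d);print(n,c)
i1=cv2.imread('pics/top.png');i2=cv2.imread('pics/scene.png')
cv2.imwrite('pics/top_big.png',cv2.resize(i1,(800,600),interpolation=cv2.INTER_CUBIC))
E
```

```text
{'clock': 0.0, 'joints': array([-1.40310514,  0.47777259,  0.02233245,  1.55647246, -0.01151105,
        1.10928209, -0.08309979]), 'qvel': array([ 0.0013322 , -0.0011357 , -0.00095907,  0.00088468, -0.00045497,
       -0.00117404,  0.00065736]), 'tau': array([-6.23711712e-04, -5.96461451e+01,  1.60791703e+00, -2.81207693e+01,
        1.25252220e-02,  9.39740217e-03, -1.02915888e-05]), 'tcp_pos': array([0.18365286, 0.64891496, 0.23033514]), 'orientation': array([-4.31786330e-01, -3.11164745e+00,  2.83045740e-03]), 'contact_force': array([0.21176453, 0.01808027, 0.64167779]), 'moment': array([-0.01123993, -0.00077342, -0.00604576]), 'grip_width': 0.08524311105764551} 0.0187
top (array([[412.76052464,   0.        , 256.81810979],
       [  0.        , 412.76052464, 193.13756477],
       [  0.        ,   0.        ,   1.        ]]), array([[ 0.00761826, -0.99070967,  0.13578035],
       [-0.99994994, -0.00842845, -0.00539299],
       [ 0.00648731, -0.13573247, -0.99072429]]), array([0.36573761, 0.02554182, 1.40113133]))
scene (array([[405.33316972,   0.        , 260.85588121],
       [  0.        , 405.33316972, 191.16902137],
       [  0.        ,   0.        ,   1.        ]]), array([[-0.61938776,  0.56625552, -0.54379545],
       [ 0.78495935,  0.45907448, -0.41604019],
       [ 0.01405756, -0.68454752, -0.72883268]]), array([1.2808933 , 0.57000592, 1.09215586]))
```

View pics/top_big.png

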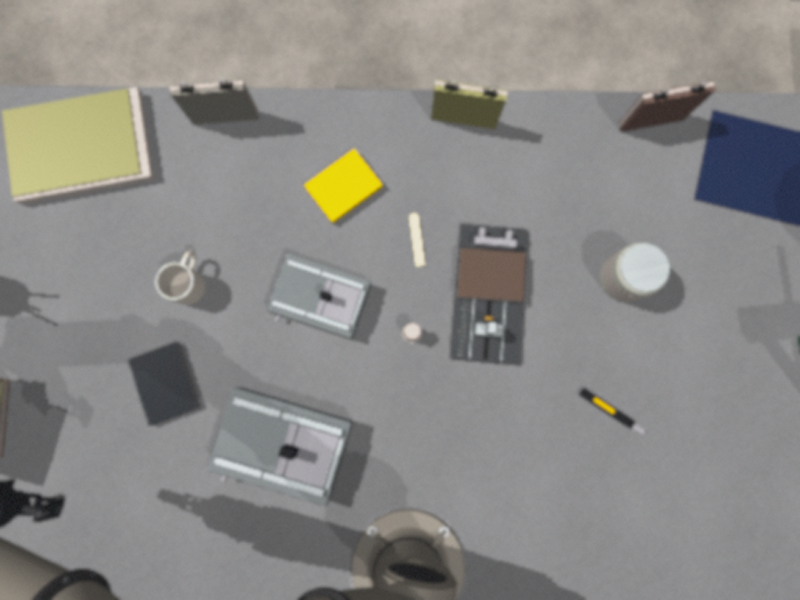

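View pics/scene.png

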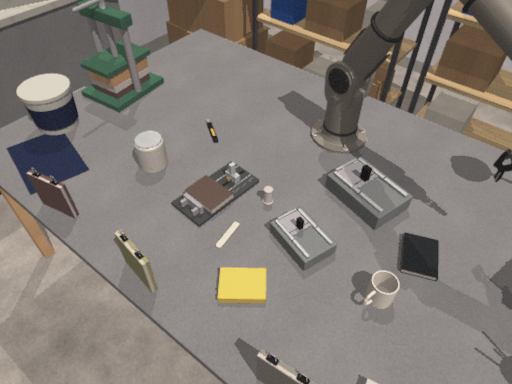

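The top view (800x600 scale) shows two light boxes, a small one at (320,293) and a large one at (283,445). It also shows the gauge at (490,293), with its jaw post at (488,328) and the brown block at (490,275). The yellow look-alike block is at (343,185). I'll measure the candidates next.

```bash
python3 - <<'E'
from h import *
D=np.load('top.npz');i,d=D['i'],D['d'];c=cam('top');P=pts(c,d)
def reg(x0,y0,x1,y1):
    m=np.zeros(d.shape,bool);m[int(y0*.64):int(y1*.64),int(x0*.64):int(x1*.64)]=1;return m&(d>0)
Z=P[...,2]
def rect(name,m):
    q=P[m][:,:2].astype(np.float32);b=cv2.minAreaRect(q);print(name,len(q),'c',np.round(b[0],4),'size',np.round(b[1],4),'ang',round(b[2],2),'z',np.round(np.percentile(P[m][:,2],[5,50,95]),4))
for n,R in(('small',(255,240,380,345)),('large',(200,380,360,510))):
    g=reg(*R)
    rect(n+' box',g&(Z>.042)&(Z<.075)); rect(n+' rail',g&(Z>.055)&(Z<.062)); rect(n+' post',g&(Z>.085))
g=reg(440,215,540,370)
rect('bed',g&(Z>.008));rect('block',g&(Z>.03)&(Z<.042));rect('post',g&(Z>.075));rect('stop',reg(440,215,540,250)&(Z>.042))
# crops
s=lambda x0,y0,x1,y1:cv2.resize(cv2.cvtColor(i,cv2.COLOR_RGB2BGR)[int(y0*.64):int(y1*.64),int(x0*.64):int(x1*.64)],(400,380),interpolation=cv2.INTER_CUBIC)
cv2.imwrite('pics/crop1.png',np.hstack([s(200,240,380,510),s(430,210,560,375)]))
E
```

```text
small box 2182 c [0.5634 0.1962] size [0.1914 0.1297] ang 71.83 z [0.0461 0.0522 0.0606]
small rail 602 c [0.563  0.1961] size [0.1846 0.1266] ang 71.42 z [0.0553 0.0574 0.0613]
small post 38 c [0.5563 0.1763] size [0.0212 0.0149] ang 69.1 z [0.0896 0.0973 0.102 ]
large box 3505 c [0.2471 0.2673] size [0.2558 0.1848] ang 74.09 z [0.0621 0.0677 0.0742]
large rail 126 c [0.252  0.2659] size [0.2556 0.1747] ang 74.0 z [0.0579 0.0611 0.0619]
large post 98 c [0.2725 0.2679] size [0.1132 0.0298] ang 46.53 z [0.0924 0.1292 0.1341]
bed 3795 c [ 0.5874 -0.1747] size [0.3387 0.1929] ang 3.55 z [0.0103 0.0179 0.0454]
block 1281 c [ 0.5981 -0.1726] size [0.1408 0.2328] ang 86.34 z [0.0333 0.0381 0.0414]
post 35 c [ 0.4929 -0.1649] size [0.0139 0.0193] ang 87.11 z [0.0837 0.0877 0.0947]
stop 136 c [ 0.6928 -0.1671] size [0.0439 0.1175] ang 2.61 z [0.0426 0.0475 0.0526]
```

View pics/crop1.png

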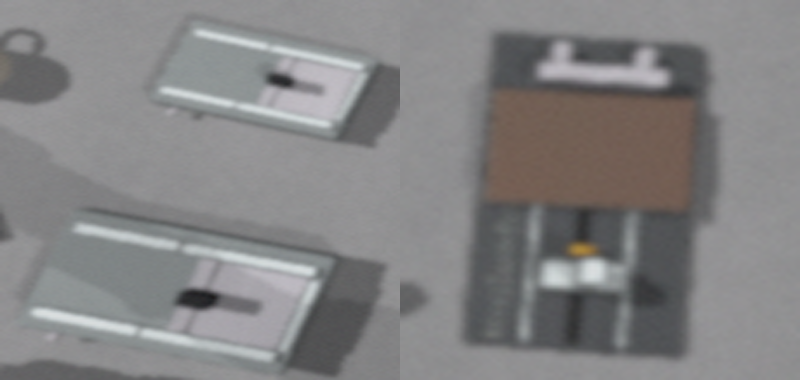

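The small box measures 191 x 130 mm, about 50 mm high, so it is the one meant. Its post sits where a shut shutter's should. The larger one is 256 x 185 mm, so it is rejected. The gauge is unambiguous: brown block in front, jaw post at the bottom of the crop. Next I'll get the wrist camera geometry and refine the gauge's yaw.

```bash
python3 - <<'E'
from h import *
print(np.round(r.camera_model('wrist')['T_tool_cam'],3),r.camera_model('wrist')['mtx'])
o=r.get_obs();R=cv2.Rodrigues(o['orientation'])[0];print(np.round(R,3))
D=np.load('top.npz');i=D['i'];c=cam('top');h=cv2.cvtColor(i,cv2.COLOR_RGB2HSV).astype(int)
m=np.zeros(i.shape[:2],np.uint8);x0,y0,x1,y1=[int(v*.64) for v in(440,235,540,310)]
sub=i.astype(int);m[y0:y1,x0:x1]=((sub[...,0]-sub[...,2])>22)[y0:y1,x0:x1]
k=max(cv2.findContours(m,0,2)[0],key=cv2.contourArea)
b=cv2.minAreaRect(ray(c,k[:,0],.038)[:,:2].astype(np.float32));print('block',b)
# bed: dark
m[:]=0;g=i.max(2);x0,y0,x1,y1=[int(v*.64) for v in(440,210,550,375)]
m[y0:y1,x0:x1]=(g<75)[y0:y1,x0:x1];print(np.percentile(g[y0:y1,x0:x1],[5,20,40,60,80]))
k=max(cv2.findContours(cv2.morphologyEx(m,cv2.MORPH_CLOSE,np.ones((9,9))),0,2)[0],key=cv2.contourArea)
print('bed',cv2.minAreaRect(ray(c,k[:,0],.014)[:,:2].astype(np.float32)))
# targets in tool frame
for n,p in(('above box',(.50,.20,.33)),('above gauge',(.50,-.17,.33))):print(n,np.round(R.T@(np.array(p)-o['tcp_pos'])*1000))
E
```

```text
[[ 0.    -0.961 -0.277  0.07 ]
 [ 1.     0.     0.     0.001]
 [ 0.    -0.277  0.961 -0.142]
 [ 0.     0.     0.     1.   ]] [[291.34468054   0.         254.76529753]
 [  0.         291.34468054 189.03902951]
 [  0.           0.           1.        ]]
[[-0.962  0.272 -0.   ]
 [ 0.272  0.962 -0.002]
 [-0.    -0.002 -1.   ]]
block ((0.6147569417953491, -0.17460209131240845), (0.1370222121477127, 0.10173692554235458), 86.86729431152344)
[ 82.  94. 114. 143. 147.]
bed ((0.45780161023139954, -0.16495122015476227), (0.013487319462001324, 0.04393548145890236), 89.45258331298828)
above box [-427. -346.  -99.]
above gauge [-527. -702.  -98.]
```

Request:
play_rows([
  [85,[-50,-40,-60],[0,0,0]],
  [85,[-430,-345,-100],[0,0,0]],
  [85,[-430,-345,-100],[0,0,0]],
  [85,[-430,-345,-100],[0,0,0]],
  [85,[-430,-345,-100],[0,0,0]],
  [85,[-430,-345,-100],[0,0,0]],
  [85,[-430,-345,-100],[0,0,0]],
  [85,[-430,-345,-100],[0,0,0]],
])

```text
clock: 1.1
tcp_pos: [0.4631, 0.2559, 0.3231]
orientation: [-0.432, -3.112, 0.003]
contact_force: [-0.3, 0.5, 0.1]
grip_width: 0.0849
```

Request:
play_rows([
  [85,[0,0,0],[0,0,0]],
  [85,[0,0,0],[0,0,0]],
])

```text
clock: 1.35
tcp_pos: [0.4626, 0.2561, 0.3228]
orientation: [-0.432, -3.111, 0.003]
contact_force: [-0.4, 0.4, 0.8]
grip_width: 0.0851
```

```bash
python3 - <<'E'
from h import *
c=cam('wrist');i,d=r.grab_frame('wrist');np.savez('w1',i=i,d=d,R=c[1],t=c[2]);save('w1',i)
P=pts(c,d);Z=P[...,2];g=(d>0)&(np.hypot(P[...,0]-.563,P[...,1]-.196)<.13)
def rect(name,m):
    m=cv2.morphologyEx(m.astype(np.uint8),cv2.MORPH_OPEN,np.ones((2,2)))>0
    q=P[m][:,:2].astype(np.float32);b=cv2.minAreaRect(q);print(name,len(q),'c',np.round(b[0],4),'size',np.round(b[1],4),'ang',round(b[2],2),'z',np.round(np.median(P[m][:,2]),4))
rect('box',g&(Z>.045)&(Z<.065));rect('rails',g&(Z>.0565)&(Z<.0595));rect('post',g&(Z>.09)&(Z<.11))
o=r.get_obs();R=cv2.Rodrigues(o['orientation'])[0]
print(np.round(R.T@(np.array([.50,-.17,.30])-o['tcp_pos'])*1000))
E
```

```text
box 9203 c [0.5212 0.2074] size [0.2093 0.2807] ang 71.71 z 0.0508
rails 1470 c [0.5025 0.212 ] size [0.178  0.2424] ang 71.41 z 0.0578
post 191 c [0.488  0.2133] size [0.0229 0.2212] ang 61.68 z 0.0971
[-152. -401.   23.]
```

View pics/w1.png

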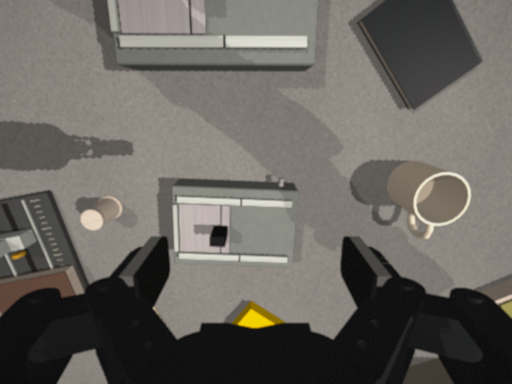

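The wrist view shows the box at (173–297, 185–265), post top at (219,236), ticks at about (243,203) and (240,258). I'll fit within that region only, then move on to the gauge.

```bash
python3 - <<'E'
from h import *
D=np.load('w1.npz');d=D['d'];K=cam('wrist')[0];c=(K,D['R'],D['t']);P=pts(c,d);Z=P[...,2]
g=np.zeros(d.shape,bool);g[182:270,165:305]=1;g&=d>0
def rect(name,m):
    m=cv2.morphologyEx(m.astype(np.uint8),cv2.MORPH_OPEN,np.ones((2,2)))>0
    q=P[m][:,:2].astype(np.float32);b=cv2.minAreaRect(q);print(name,len(q),'c',np.round(b[0],4),'size',np.round(b[1],4),'ang',round(b[2],2),'z',np.round(np.median(P[m][:,2]),4))
rect('box',g&(Z>.045)&(Z<.065));rect('rails',g&(Z>.0565)&(Z<.0595));rect('post',g&(Z>.09)&(Z<.11))
E
```

```text
box 9203 c [0.5212 0.2074] size [0.2093 0.2807] ang 71.71 z 0.0508
rails 1470 c [0.5025 0.212 ] size [0.178  0.2424] ang 71.41 z 0.0578
post 191 c [0.488  0.2133] size [0.0229 0.2212] ang 61.68 z 0.0971
```

Request:
play_rows([
  [85,[-150,-400,20],[0,0,0]],
  [85,[-150,-400,20],[0,0,0]],
  [85,[-150,-400,20],[0,0,0]],
  [85,[-150,-400,20],[0,0,0]],
  [85,[-150,-400,20],[0,0,0]],
  [85,[-150,-400,20],[0,0,0]],
  [85,[-150,-400,20],[0,0,0]],
  [85,[-150,-400,20],[0,0,0]],
])

```text
clock: 2.4
tcp_pos: [0.498, -0.1712, 0.3029]
orientation: [-0.435, -3.109, 0.005]
contact_force: [0.1, 0.9, 0.2]
grip_width: 0.085
```

Request:
play_rows([
  [85,[0,0,0],[0,0,0]],
  [85,[0,0,0],[0,0,0]],
])

```text
clock: 2.65
tcp_pos: [0.4984, -0.1691, 0.3026]
orientation: [-0.43, -3.11, 0.004]
contact_force: [0.7, 1.1, -0.0]
grip_width: 0.0852
```

```bash
python3 - <<'E'
from h import *
c=cam('wrist');print(r.get_obs()['tcp_pos']);i,d=r.grab_frame('wrist');np.savez('w2',i=i,d=d,R=c[1],t=c[2]);save('w2',i)
E
```

```text
[ 0.49840042 -0.16906813  0.30264611]
```

View pics/w2.png

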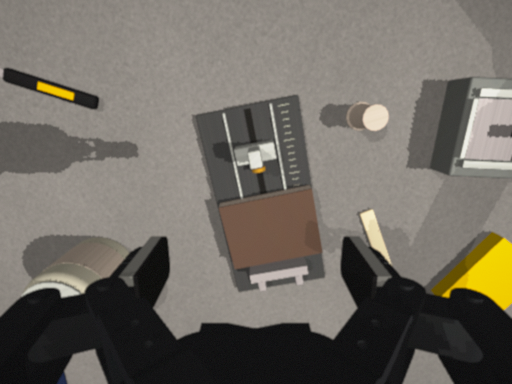

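The gauge is at (195–325, 95–290), with the jaw post top at (255,160), brass tip at (259,170), block at (270,228) and stop at (280,272). The earlier rectangle was spoiled by my 2x2 opening shifting onto no-depth pixels, so I'll refit both.

```bash
cat >> h.py <<'E'
def rect(P,d,name,m,k=3):
    m=(cv2.morphologyEx(m.astype(np.uint8),cv2.MORPH_OPEN,np.ones((k,k)))>0)&(d>0)
    b=cv2.minAreaRect(P[m][:,:2].astype(np.float32));print(name,m.sum(),'c',np.round(b[0],4),'size',np.round(b[1],4),'ang',round(b[2],2),'z',np.round(np.median(P[m][:,2]),4));return b
E
python3 - <<'E'
from h import *
K=cam('wrist')[0]
def load(f,u0,v0,u1,v1):
    D=np.load(f);d=D['d'];c=(K,D['R'],D['t']);P=pts(c,d)
    g=np.zeros(d.shape,bool);g[v0:v1,u0:u1]=1;return D['i'].astype(int),d,c,P,P[...,2],g&(d>0)
i,d,c,P,Z,g=load('w1.npz',165,182,305,270)
rect(P,d,'box',g&(Z>.045)&(Z<.065));rect(P,d,'rails',g&(Z>.0565)&(Z<.0600));rect(P,d,'post',g&(Z>.092)&(Z<.11))
i,d,c,P,Z,g=load('w2.npz',185,90,335,297)
rect(P,d,'bed',g&(Z>.009)&(Z<.02))
rect(P,d,'post',g&(Z>.083)&(Z<.1));rect(P,d,'jaw+post top',g&(Z>.042)&(Z<.1)&(np.arange(384)[:,None]<180))
rect(P,d,'stop',g&(Z>.043)&(Z<.055)&(np.arange(384)[:,None]>240),1)
m=g&((i[...,0]-i[...,2])>22)&(np.arange(384)[:,None]>180)
k=max(cv2.findContours(m.astype(np.uint8),0,2)[0],key=cv2.contourArea);print('block col',cv2.minAreaRect(ray(c,k[:,0],.038)[:,:2].astype(np.float32)))
rect(P,d,'block',m)
E
```

```text
box 9192 c [0.5628 0.1935] size [0.1899 0.1304] ang 71.79 z 0.0508
rails 1455 c [0.5619 0.1904] size [0.1761 0.1027] ang 71.68 z 0.058
post 178 c [0.5563 0.1747] size [0.0211 0.016 ] ang 71.92 z 0.0972
bed 9300 c [ 0.5766 -0.1751] size [0.1502 0.3002] ang 85.36 z 0.014
post 227 c [ 0.4932 -0.1681] size [0.0159 0.0218] ang 85.07 z 0.0891
jaw+post top 746 c [ 0.4934 -0.1683] size [0.0555 0.024 ] ang 85.2 z 0.0449
stop 582 c [ 0.6833 -0.1838] size [0.0897 0.0169] ang 85.24 z 0.0478
block col ((0.6119276285171509, -0.17545178532600403), (0.14038723707199097, 0.10769122838973999), 86.3856201171875)
block 6009 c [ 0.6177 -0.1732] size [0.1458 0.1144] ang 85.92 z 0.0379
```

The fits agree with the given sizes: bed 150 x 300, post 16 x 22 at z = 89 mm, stop 90 mm wide. That puts the gauge's origin at (0.5766, -0.1751) with yaw -4.7°, and the jaw at about 0.031.

```bash
cat >> h.py <<'E'
def to(p,yang):
    o=r.get_obs();R=cv2.Rodrigues(o['orientation'])[0];a=np.radians(yang)
    G=np.array([[-np.sin(a),np.cos(a),0],[np.cos(a),np.sin(a),0],[0,0,-1]]).T  # x,y,z columns
    G=np.column_stack([np.cross([np.cos(a),np.sin(a),0],[0,0,-1]),[np.cos(a),np.sin(a),0],[0,0,-1]])
    print('shift',np.round(R.T@(np.array(p)-o['tcp_pos'])*1000,1),'turn',np.round(cv2.Rodrigues(R.T@G)[0].ravel(),3),'force',np.round(o['contact_force'],1))
E
sed -i '/np.array(\[\[-np.sin/d' h.py
python3 -c "
from h import *
to((.4932,-.1681,.13),85.3);to((.4932,-.1681,.052),85.3)"
```

```text
shift [  5.    0.2 172.8] turn [-0.003 -0.002 -0.193] force [-0.1  0.1 -0.8]
shift [  4.9   0.5 250.8] turn [-0.003 -0.002 -0.193] force [-0.1  0.1 -0.8]
```

Request:
play_rows([
  [60,[5,0,60],[-0.003,-0.002,-0.1]],
  [60,[5,0,120],[-0.003,-0.002,-0.193]],
  [60,[5,0,165],[-0.003,-0.002,-0.193]],
  [60,[5,0,195],[-0.003,-0.002,-0.193]],
  [60,[5,0.3,220],[-0.003,-0.002,-0.193]],
  [60,[5,0.5,240],[-0.003,-0.002,-0.193]],
  [60,[5,0.5,251],[-0.003,-0.002,-0.193]],
  [60,[5,0.5,251],[-0.003,-0.002,-0.193]],
])

```text
clock: 3.7
tcp_pos: [0.4929, -0.1673, 0.0514]
orientation: [-0.127, -3.138, -0.001]
contact_force: [0.0, 0.6, 0.8]
grip_width: 0.0597
```

```bash
python3 -c "
from h import *
to((.4932,-.1681,.052),85.3);print(r.get_obs()['grip_width'])"
```

```text
shift [-0.3 -0.7 -0.6] turn [ 0.    -0.001  0.001] force [0.  0.6 0.8]
0.05965647931895599
```

Centred, so I'll close gently on the post.

Request:
play_rows([
  [40,[0,-0.7,0],[0,0,0]],
  [20,[0,-0.7,0],[0,0,0]],
  [8,[0,-0.7,0],[0,0,0]],
  [8,[0,-0.7,0],[0,0,0]],
  [8,[0,-0.7,0],[0,0,0]],
  [8,[0,-0.7,0],[0,0,0]],
], squeeze=30)

```text
clock: 4.45
tcp_pos: [0.4934, -0.1682, 0.0521]
orientation: [0.127, 3.139, 0.001]
contact_force: [-1.0, -0.3, 5.5]
grip_width: 0.0153
```

```bash
python3 -c "
from h import *
o=r.get_obs();print(o['tcp_pos'],o['contact_force'],o['grip_width'])
e=np.array([.9966,-.0819,0])
to(np.array([.4932,-.1681,.0514])+.0582*e,85.3)"
```

```text
[ 0.49336048 -0.16824579  0.05212204] [-0.99643403 -0.29643577  5.53732949] 0.015323147857125687
shift [-58.    0.1   0.7] turn [0.001 0.    0.001] force [-1.  -0.3  5.5]
```

Request:
play_rows([
  [8,[-2,0,0],[0,0,0]],
  [8,[-6,0,0],[0,0,0]],
  [8,[-11,0,0],[0,0,0]],
  [8,[-16,0,0],[0,0,0]],
  [8,[-21,0,0],[0,0,0]],
  [8,[-26,0,0],[0,0,0]],
  [8,[-30,0,0],[0,0,0]],
  [8,[-33,0,0],[0,0,0]],
])

```text
clock: 5.45
tcp_pos: [0.5242, -0.1708, 0.0521]
orientation: [-0.128, -3.135, -0.003]
contact_force: [-7.9, 1.2, 7.5]
grip_width: 0.0156
```

```bash
cat >> h.py <<'E'
def jaw():
    o=r.get_obs();e=np.array([.9966,-.0819,0]);print('jaw',.115+(o['tcp_pos']-[.5766,-.1751,0])@e,'Fx',o['contact_force']@e,o['contact_force'].round(1),o['grip_width'])
E
python3 -c "
from h import *
jaw()"
```

```text
jaw 0.062451214159575226 Fx -7.990665612371874 [-7.9  1.2  7.5] 0.01559310590746584
```

Moving with about 8 N, mostly jaw friction. On in 2 mm steps, watching the force.

Request:
play_rows([
  [8,[-4,0,0],[0,0,0]],
  [8,[-6,0,0],[0,0,0]],
  [8,[-8,0,0],[0,0,0]],
  [8,[-10,0,0],[0,0,0]],
  [8,[-12,0,0],[0,0,0]],
  [8,[-14,0,0],[0,0,0]],
  [8,[-16,0,0],[0,0,0]],
  [8,[-18,0,0],[0,0,0]],
])

```text
clock: 6.45
tcp_pos: [0.5398, -0.172, 0.0521]
orientation: [-0.128, -3.131, -0.005]
contact_force: [-8.3, 1.1, 9.2]
grip_width: 0.0159
```

```bash
python3 -c "
from h import *
jaw()"
```

```text
jaw 0.07808791253834699 Fx -8.3956633396942 [-8.3  1.1  9.2] 0.015939244753440045
```

Request:
play_rows([
  [8,[-3,0,0],[0,0,0]],
  [8,[-4.5,0,0],[0,0,0]],
  [8,[-6,0,0],[0,0,0]],
  [8,[-7.5,0,0],[0,0,0]],
  [8,[-9,0,0],[0,0,0]],
  [8,[-9,0,0],[0,0,0]],
])

```text
clock: 7.2
tcp_pos: [0.5465, -0.1725, 0.0521]
orientation: [-0.129, -3.127, -0.007]
contact_force: [-7.7, 1.3, 8.9]
grip_width: 0.0153
```

```bash
python3 -c "
from h import *
jaw()"
```

```text
jaw 0.08478254366375956 Fx -7.747571474300665 [-7.7  1.3  8.9] 0.015286530985544644
```

Request:
play_rows([
  [8,[-3,0,0],[0,0,0]],
  [8,[-4,0,0],[0,0,0]],
  [8,[-5,0,0],[0,0,0]],
  [8,[-6,0,0],[0,0,0]],
])

```text
clock: 7.7
tcp_pos: [0.5495, -0.1728, 0.0521]
orientation: [-0.129, -3.122, -0.009]
contact_force: [-10.2, 2.4, 10.9]
grip_width: 0.0156
```

```bash
python3 -c "
from h import *
jaw()
c=cam('wrist');i,d=r.grab_frame('wrist');np.savez('w3',i=i,d=d,R=c[1],t=c[2])
save('w3',cv2.resize(i,(800,600)))
c=cam('scene');i,d=r.grab_frame('scene');save('s3',cv2.resize(i[150:230,160:280],(720,480),interpolation=cv2.INTER_CUBIC))"
```

```text
jaw 0.08777512047055896 Fx -10.308911266603085 [-10.2   2.4  10.9] 0.01563371445110446
```

View pics/w3.png

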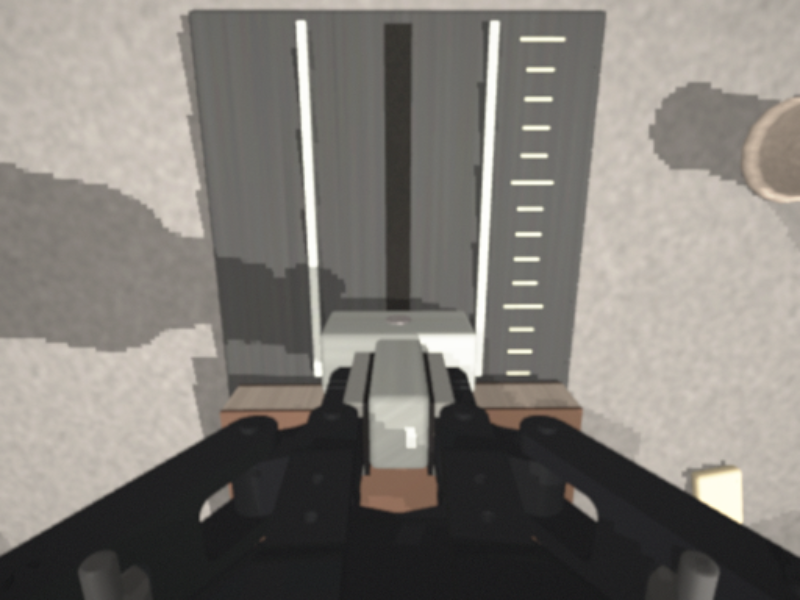

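The force has risen to 10.3 N, so the tip is compressing against the block on the stop. The estimate is 0.0878, so I need about 1.5 mm more.

Request:
play_rows([
  [8,[-2,0,0],[0,0,0]],
  [8,[-3,0,0],[0,0,0]],
  [8,[-3.5,0,0],[0,0,0]],
  [8,[-3.5,0,0],[0,0,0]],
])

```text
clock: 8.3
tcp_pos: [0.5499, -0.1728, 0.0521]
orientation: [-0.129, -3.117, -0.011]
contact_force: [-10.3, 2.2, 10.8]
grip_width: 0.0157
```

```bash
python3 -c "
from h import *
jaw()"
```

```text
jaw 0.08824837527123665 Fx -10.454522493523083 [-10.3   2.2  10.8] 0.015749627038791958
```

```bash
python3 -c "
from h import *
e=np.array([.9966,-.0819,0])
to(np.array([.5766,-.1751,.0521])+(.0897-.115)*e,85.3)"
```

```text
shift [-1.5 -0.1 -0.1] turn [ 0.006 -0.023 -0.001] force [-10.3   2.2  10.8]
```

Request:
play_rows([
  [8,[-2,0,0],[0.003,-0.01,0]],
  [8,[-3,0,0],[0.006,-0.023,0]],
  [8,[-3.7,0,0],[0.006,-0.023,0]],
  [8,[-3.7,0,0],[0.006,-0.023,0]],
])

```text
clock: 8.8
tcp_pos: [0.5504, -0.1729, 0.052]
orientation: [-0.131, -3.133, -0.003]
contact_force: [-9.7, 2.1, 11.7]
grip_width: 0.0156
```

```bash
python3 -c "
from h import *
jaw();to((.5,-.17,.05),85.3)"
```

```text
jaw 0.08870074303894418 Fx -9.808132424875495 [-9.7  2.1 11.7] 0.015635984523694548
shift [50.4 -1.3  2.3] turn [ 0.002 -0.006 -0.001] force [-9.7  2.1 11.7]
```

Request:
play_rows([
  [8,[-2,0,0],[0.002,-0.006,0]],
  [8,[-3,0,0],[0.002,-0.006,0]],
  [8,[-4,0,0],[0.002,-0.006,0]],
])

```text
clock: 9.18
tcp_pos: [0.5509, -0.1729, 0.052]
orientation: [-0.131, -3.133, -0.002]
contact_force: [-10.9, 1.6, 13.0]
grip_width: 0.0159
```

```bash
python3 -c "
from h import *
jaw();to((.5,-.17,.05),85.3)"
```

```text
jaw 0.08917288212186822 Fx -11.011116849889076 [-10.9   1.6  13. ] 0.015850456873381973
shift [50.9 -1.3  2.3] turn [ 0.001 -0.006 -0.002] force [-10.9   1.6  13. ]
```

About 11 N, which is 7 N of friction plus about 4 N of spring, matching jaw ≈ 0.089. I'll relax, release, rise and check.

Request:
play_rows([
  [8,[0,0,0],[0,0,0]],
  [25,[0,0,0],[0,0,0]],
  [50,[0,0,0],[0,0,0]],
  [60,[0,0,0],[0,0,0]],
  [60,[0,0,-20],[0,0,0]],
  [60,[0,0,-80],[0,0,0]],
  [60,[20,0,-140],[0,0,0]],
  [60,[50,0,-190],[0,0,0]],
])

```text
clock: 10.18
tcp_pos: [0.5026, -0.1696, 0.2458]
orientation: [-0.132, -3.136, -0.002]
contact_force: [0.4, 0.9, -0.0]
grip_width: 0.0599
```

Request:
play_rows([
  [60,[0,0,-20],[0,0,0]],
  [60,[0,0,-20],[0,0,0]],
])

```text
clock: 10.42
tcp_pos: [0.5036, -0.1702, 0.269]
orientation: [0.133, 3.136, 0.002]
contact_force: [0.2, -0.3, -0.7]
grip_width: 0.0601
```

```bash
python3 - <<'E'
from h import *
c=cam('wrist');i,d=r.grab_frame('wrist');np.savez('w4',i=i,d=d,R=c[1],t=c[2])
save('w4',i)
P=pts(c,d);Z=P[...,2];e=np.array([.9966,-.0819]);n=np.array([.0819,.9966])
g=(d>0)&(np.abs((P[...,:2]-[.5766,-.1751])@e)<.16)&(np.abs((P[...,:2]-[.5766,-.1751])@n)<.08)
X=(P[...,:2]-[.5766,-.1751])@e
b=rect(P,d,'bed',g&(Z>.009)&(Z<.02));p=rect(P,d,'post',g&(Z>.083)&(Z<.1));s=rect(P,d,'stop',g&(Z>.043)&(Z<.055)&(X>.07),1);rect(P,d,'jaw',g&(Z>.042)&(Z<.055)&(X<.04))
k=rect(P,d,'block',g&(Z>.033)&(Z<.041)&(X>-.02)&(X<.12))
print('jaw est (bed)',.115+(np.array(p[0])-b[0])@e,'abs',.115+(np.array(p[0])-[.5766,-.1751])@e,'block x',(np.array(k[0])-b[0])@e, 'stop-post',(np.array(s[0])-p[0])@e)
to((.5,.15,.28),71.7)
E
```

```text
bed 11495 c [ 0.5761 -0.1751] size [0.1502 0.2985] ang 85.23 z 0.0139
post 252 c [ 0.5502 -0.1725] size [0.0154 0.0216] ang 85.25 z 0.0892
stop 684 c [ 0.6835 -0.184 ] size [0.0891 0.017 ] ang 85.07 z 0.0478
jaw 527 c [ 0.5501 -0.1728] size [0.0558 0.0227] ang 84.9 z 0.0444
block 6769 c [ 0.6243 -0.1774] size [0.1402 0.1071] ang 85.62 z 0.038
jaw est (bed) 0.08897471869438887 abs 0.08848940926289559 block x 0.048195911215245725 stop-post 0.1337324298799038
shift [ 29.8 318.3 -12.3] turn [ 0.001 -0.     0.235] force [ 0.   2.  -0.8]
```

View pics/w4.png

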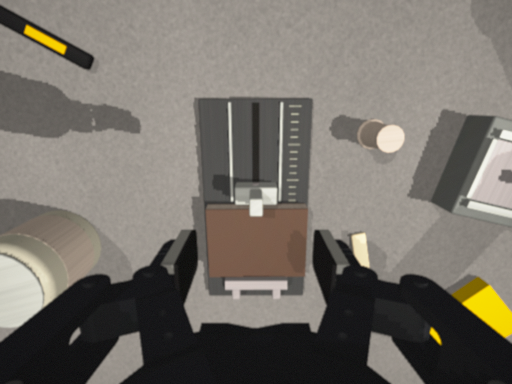

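The jaw reads 0.0885–0.089 and the block is at x ≈ 48 mm, against the stop and square. Several independent estimates (bed, stop, gap, force) all fall between 0.088 and 0.090. On to the shutter.

```bash
python3 -c "
from h import *
to((.5563,.1747,.16),71.7)"
```

```text
shift [-24.2 347.4 107.7] turn [ 0.001 -0.     0.235] force [ 0.   2.  -0.8]
```

Request:
play_rows([
  [60,[-3,60,0],[0,0,0.1]],
  [60,[-10,120,0],[0,0,0.235]],
  [60,[-16,180,15],[0,0,0.235]],
  [60,[-20,240,40],[0,0,0.235]],
  [60,[-24,300,70],[0,0,0.235]],
  [60,[-24,347,100],[0,0,0.235]],
  [60,[-24,347,108],[0,0,0.235]],
  [60,[-24,347,108],[0,0,0.235]],
])

```text
clock: 11.48
tcp_pos: [0.555, 0.1732, 0.1579]
orientation: [-0.499, -3.099, 0.003]
contact_force: [0.6, 0.0, 0.9]
grip_width: 0.06
```

```bash
python3 - <<'E'
from h import *
c=cam('wrist');i,d=r.grab_frame('wrist')
P=pts(c,d);Z=P[...,2];g=(d>0)&(np.hypot(P[...,0]-.5565,P[...,1]-.1745)<.03)
rect(P,d,'post',g&(Z>.09)&(Z<.11))
to((.5564,.1747,.061),71.7)
E
```

```text
post 658 c [0.556  0.1748] size [0.0217 0.0161] ang 71.68 z 0.097
shift [-0.   2.4 98. ] turn [-0.001 -0.001 -0.001] force [ 0.7 -1.2  0.4]
```

Request:
play_rows([
  [60,[0,2,40],[0,0,0]],
  [60,[0,2,70],[0,0,0]],
  [60,[0,2,88],[0,0,0]],
  [60,[0,2,97],[0,0,0]],
  [60,[0,2,97],[0,0,0]],
  [60,[0,2,97],[0,0,0]],
])

```text
clock: 12.28
tcp_pos: [0.5571, 0.1745, 0.0631]
orientation: [0.502, 3.101, 0.001]
contact_force: [-0.6, 0.3, 0.5]
grip_width: 0.0601
```

```bash
python3 -c "
from h import *
to((.5562,.1748,.061),71.7)"
```

```text
shift [0.9 0.  2.1] turn [ 0.    -0.    -0.002] force [-0.6  0.3  0.5]
```

Request:
play_rows([
  [45,[1,0,1.5],[0,0,0]],
  [30,[1,0,1.5],[0,0,0]],
  [14,[1,0,1.5],[0,0,0]],
  [14,[1,0,1.5],[0,0,0]],
  [14,[1,0,1.5],[0,0,0]],
  [14,[1,0,1.5],[0,0,0]],
], squeeze=50)

```text
clock: 13.02
tcp_pos: [0.5561, 0.1744, 0.062]
orientation: [-0.502, -3.101, -0.0]
contact_force: [-1.9, -1.4, 5.4]
grip_width: 0.0216
```

```bash
cat >> h.py <<'E'
def sh():
    o=r.get_obs();y=np.array([np.cos(np.radians(71.72)),np.sin(np.radians(71.72)),0]);p=np.array([.5562,.1747,0])
    print('sh',(o['tcp_pos']-p)@y,'Fy',o['contact_force']@y,o['contact_force'].round(1),o['grip_width']);to(np.r_[(p+.03*y)[:2],.0615],71.72)
E
python3 -c "
from h import *
sh()"
```

```text
sh -0.0003285440269811338 Fy -1.9036053888810807 [-1.9 -1.4  5.4] 0.021625036174289125
shift [ 0.  30.3  0.5] turn [ 0.    -0.    -0.002] force [-1.9 -1.4  5.4]
```

Gripped at 21.6 mm, as expected for the 22 mm side. I'll slide it open.

Request:
play_rows([
  [14,[0,4,0],[0,0,0]],
  [14,[0,9,0],[0,0,0]],
  [14,[0,14,0],[0,0,0]],
  [14,[0,19,0],[0,0,0]],
  [14,[0,24,0],[0,0,0]],
  [14,[0,28,0],[0,0,0]],
  [14,[0,31,0],[0,0,0]],
  [14,[0,31,0],[0,0,0]],
])

```text
clock: 14.02
tcp_pos: [0.5652, 0.2022, 0.0619]
orientation: [-0.503, -3.099, 0.003]
contact_force: [-5.4, -6.8, 7.0]
grip_width: 0.0213
```

```bash
python3 -c "
from h import *
sh()"
```

```text
sh 0.028971705780088404 Fy -8.171045021227552 [-5.4 -6.8  7. ] 0.021297391161705426
shift [-0.1  1.   0.4] turn [-0.002 -0.001 -0.003] force [-5.4 -6.8  7. ]
```

Request:
play_rows([
  [14,[0,2.7,0],[-0.002,-0.001,-0.003]],
  [14,[0,2.7,0],[-0.002,-0.001,-0.003]],
  [14,[0,2.7,0],[-0.002,-0.001,-0.003]],
  [14,[0,2.7,0],[-0.002,-0.001,-0.003]],
])

```text
clock: 14.52
tcp_pos: [0.5654, 0.2028, 0.0619]
orientation: [-0.501, -3.099, 0.005]
contact_force: [-3.7, -6.1, 7.2]
grip_width: 0.0213
```

```bash
python3 -c "
from h import *
sh()
c=cam('wrist');i,d=r.grab_frame('wrist');np.savez('w5',i=i,d=d,R=c[1],t=c[2]);save('w5',cv2.resize(i,(800,600),interpolation=cv2.INTER_CUBIC))"
```

```text
sh 0.02957110738184928 Fy -6.966881962988831 [-3.7 -6.1  7.2] 0.0213089668798543
shift [-0.1  0.4  0.4] turn [-0.003 -0.001 -0.002] force [-3.7 -6.1  7.2]
```

View pics/w5.png

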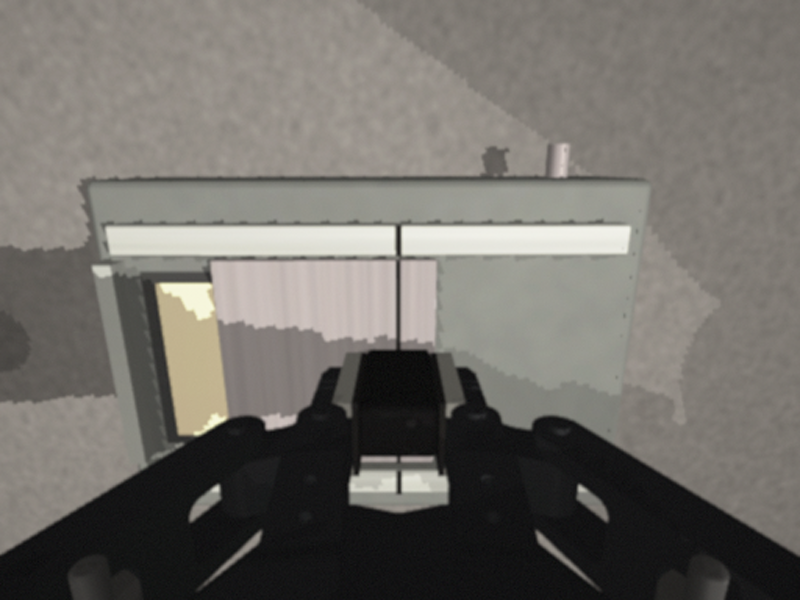

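The wrist view shows the shutter line meeting the rail ticks at column ~398, on both the near rail (398,240) and the far rail (399,483). I'll do a sub-pixel check and verify the jaw from the top camera.

```bash
python3 - <<'E'
from h import *
D=np.load('w5.npz');i=D['i'].astype(float).mean(2);c=(cam('wrist')[0],D['R'],D['t'])
y=np.array([np.cos(np.radians(71.72)),np.sin(np.radians(71.72)),0])
for n,v0,v1,z in(('tick',146,160,.058),('line',172,205,.056)):
    s=np.median(i[v0:v1,240:270],0);w=np.clip(np.median(s)-s-10,0,None);u=(w*np.arange(240,270)).sum()/w.sum()
    print(n,u,(ray(c,(u,(v0+v1)/2),z)[0]-[.5628,.1935,z])@y)
sh()
c=cam('top');a,d=r.grab_frame('top');b=np.load('top.npz')['i'].astype(int)
P=pts(c,d);g=(d>0)&(np.hypot(P[...,0]-.55,P[...,1]+.1725)<.03)
rect(P,d,'jaw post',g&(P[...,2]>.08)&(P[...,2]<.1))
E
```

```text
tick 254.50855072463773 0.01021138649622727
line 254.49145299145297 0.010165968676769282
sh 0.029579338835223703 Fy -7.585019746046972 [-4.9 -6.4  7.8] 0.02129155612194411
shift [-0.1  0.4  0.4] turn [-0.003 -0.001 -0.001] force [-4.9 -6.4  7.8]
jaw post 37 c [ 0.5512 -0.1704] size [0.0162 0.0203] ang 89.81 z 0.0887
```

```bash
python3 -c "
from h import *
print(r.hand_in())"
```

```text
the job is handed in; nothing more can be done
None
```

I closed the gauge's jaw onto the block, then opened the shutter of the 130 x 190 mm light box half-way. I handed the job in at about 15 s with the gripper still holding the shutter. The hand-in gives no verdict.

- **Jaw:** my estimates of its travel after release lie between 0.088 and 0.090 m, past the half-way mark at 0.087 and short of fully in at 0.092. The tip is therefore about 6–8 mm in. The block measured at x ≈ 48 mm against the nominal 47.5, so it is against the stop. The push peaked at about 11 N, most of it jaw friction.
- **Shutter:** in the last wrist picture the handle's line and the near rail's tick agree within 0.1 mm, and the far tick also lined up by eye. The spring load on the arm was about 7.6 N. The arm's own position gave 29.6 mm open instead of 30, a 0.4 mm difference that I put down to calibration.
- **Other checks:** the top camera's last view still showed the jaw post in place, within that camera's coarser accuracy (about 2 mm). One early fit of the light box was wrong because of a masking slip, and I redid it before using it. I did not recheck the other things on the bench afterwards, but the arm passed well above them.

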